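# Fit the keyed spool to the thread winder

### The job

Tip the thread winder's presser arm right up until it stands upright clear of the hub, then take the spool with the flat-sided grip from the rack, leaving the other two spools standing in it. Push its shaft down into the winder's hub, turning it until the two keys slip into the keyways, and keep pushing against the ejector spring until its flange sits on the hub. Finish while holding: keep your grip on the spool and keep pressing it fully home, so that a colleague can tighten the locking screw.

Things in the scene. Friction and masses are not known exactly. Their poses are not given: they have to be found in the camera images.
- winder: Fixed thread winder: grey-green housing 270 (x) x 170 x 75 mm high, motor can at +x, panel at -x. Origin on the bench under the hub's axis. The presser arm's post (29 mm wide, 195 mm high) stands 100 mm from the hub's axis towards +x; a thread-tension post, 155 mm high, at x 155, y 60 mm.
- hub: Steel tube, 50 mm diameter, open upward. Origin: centre of its mouth, 125 mm above the bench. Bore 20.4 mm, 50 deep; two keyways along its own +x and -x, 8.4 wide, full depth, out to 14.8 mm from the axis. Ejector 34 mm down: pushes up 8 N when touched, 12 N with the spool home. Hub turns stiffly (0.4 N m) within 1.6 rad each way of the winder's yaw; start varies within 1.3.
- presser (a joint): Presser arm's angle about its level pin, rad: 0 = lowered over the hub (free end towards the winder's -x, 0.25 rad below level), grows as the free end rises, 1.82 = upright, 1.9 = end stop. Starts between 0 and 0.2. Stays where it is left (stiff pin, 0.07 N m; arm 70 g).
- presser_roller (a point): Centre of the black rubber roller at the presser arm's free end: 18 mm diameter, 30 mm long along the point's y, which is level and parallel to the pin. 105 mm from the pin; lowered, 154 mm above the bench, right over the hub's mouth. The arm, a bar 10 mm wide, meets its middle; both flat ends are free to pinch.
- presser_pin (a point): Centre of the presser arm's pin in the head of the post, 180 mm above the bench, 100 mm from the hub's axis. The arm turns about this point's y axis; a positive turn lifts the roller.
- rack: Fixed wooden block 90 (x) x 290 (y) x 55 mm high, origin under its centre on the bench. Three holes, 32 mm diameter, 47 mm deep, 90 mm apart along y; a spool stands in each, in any order, flange on the block's top.
- spool: Spool to fit, about 0.35 kg, the one with a flat-sided grip. Origin: centre of the flange's underside. Upward: flange 60 mm dia to 5, barrel 44 dia to 45, grip to 75 mm, 34 along x, 22 across flats (y). Below: shaft 18 dia, 42 long, tapered nose; two keys along +x and -x, 6 wide, out to 13 mm from the axis, 8 to 30 mm below the flange. Half a turn makes no difference.
- slim_spool: Another spool, stays in the rack: flange 48 mm, thin barrel 26 mm diameter, small round knob on top; 71 mm high above its origin, the centre of its flange's underside.
- cone_spool: Another spool, stays in the rack: flange 56 mm, conical barrel from 48 to 24 mm diameter, no grip; 70 mm high above its origin, the centre of its flange's underside.
Not all that is in view belongs to the job. Leave any purple look-alike of the cone_spool alone. Leave any blue look-alike of the spool alone.

How it is judged (in metres and radians):
On the way, in this order (a step that is already met when the one before it is completed fails the run):
1. the presser arm stands up clear of the hub (value of joint presser above 1.5 rad), for 0.2 s.
2. the spool's keys are in the hub's keyways (z of spool in the frame of hub below 0.022 m and horizontal distance between spool and hub below 0.004 m and angle between the x axis of spool and the x axis of hub, either way round below 0.3 rad), for 0.1 s.
At the end, for the whole second after the job is handed in: Presser arm up (over 1.45 rad); spool upright in the hub, axes within 3 mm, keys within 0.25 rad of the keyways, flange within 2.5 mm of the mouth, its grip held between the fingers (over 15 N), bearing on hub and ejector with over 9 N; the other two spools upright (0.15 rad) in the rack (value of joint presser above 1.45 rad and z of spool in the frame of hub between -0.003 and 0.0025 m and horizontal distance between spool and hub below 0.003 m and angle between the x axis of spool and the x axis of hub, either way round below 0.25 rad and angle between spool's own z axis and vertical below 0.06 rad and contact force between the fingers and spool above 15 N and z of the grasp point in the frame of spool below 0.085 m and contact force between spool and hub above 9 N and z of each of slim_spool, cone_spool in the frame of rack above 0.05 m and angle between each of slim_spool, cone_spool's own z axis and vertical below 0.15 rad); the arm keeps its last pose, push and grip.
It fails at once if another spool is taken out of the rack or knocked over (distance of any of slim_spool, cone_spool from where it was at the start of the episode above 0.03 m or angle between any of slim_spool, cone_spool's own z axis and vertical above 0.4 rad).
It also fails if it takes over 67 s, if anything falls off the work surface, if the arm or the gripper's body presses on something with over 40 N, if the wrist force passes 120 N, or if a joint passes its speed limit or range.

### The arm

A 6-joint arm with a two-finger parallel gripper is mounted at the origin on the work surface. World frame = base frame: x ahead of the robot, y to its left, z up, the work surface at z = 0. Lengths are in mm, angles in rad, forces in N, time in s.
With the tool pointing down it reaches from about 300 to 775 mm from the base axis. Payload 14.6 kg.
Tool frame: the origin (TCP) lies on the centre line of the jaws, within the pads' length; the fingertips stand manip.finger_overhang ahead of it and the grasp point (between the pads) lies 11 mm behind it (manip.finger_overhang is the distance from the TCP to the fingertips, in mm); y points along the fingers, x is the direction in which the jaws open and shut, and the axes are right-handed (so a half turn about y gives the same grasp; the last joint's range is limited). The gripper opens to 94 mm and grips with 3 to 60 N. Pads are 16 mm wide; open, the fingers measure 119 mm over their backs; the gripper's body (75 mm by 177 mm) begins 78 mm behind the grasp point.
Start: joints at [1.118, 0.3, 1.521, -0, 1.321, -0.067], TCP at [206.962, 509.564, 176.246] pointing down, gripper open.
Joint ranges: [-3.03, 3.03], [-0.79, 2.21], [0.23, 2.52], [-1.04, 4.18], [0, 3.07], [-2.55, 2.55]. Speed limits (rad/s): [2.22, 2.22, 2.57, 3.14, 3.14, 3.14].

### API

Orientations are given as [roll, pitch, yaw] about the fixed x, y, z axes, in that order (R = Rz(yaw) Ry(pitch) Rx(roll)).
In Python, from cell import monitor, viewer, ticket, manip gives the robot as it stands.
- The arm moves only by the shell command python3 -m jog 'ROWS' [FORCE]. ROWS is JSON, a list of rows, each an object of numbers: "grip": the finger opening in cm, from 0 to 9.4; "dx", "dy", "dz": the shift along the tool's x, y, z in cm; "spin": the turn about the tool's y in degrees. In form: [{"grip": .., "dx": .., "dy": .., "dz": .., "spin": ..}, ...]. A call has 1 to 20 rows; each row is the pose to reach, as a shift and turn from the pose commanded when the call began, along the tool's axes at that moment; what a row does not reach only later rows make up. A row lasts 1/8 s, in which the tool goes at most 62.5 mm and 10.7 degrees, less where a joint would pass 70% of its speed; a pose out of reach is approached as far as the arm can. A call with a gripper value outside its range is refused whole. The fingers move at their own pace and stop on an object; FORCE is the grip in N (left out, the last holds). Time passes only in rows, so rows that repeat a pose let the fingers close. It gives the time, the measured TCP pose, the force and the opening at its end, in the units of the state.
- monitor.read_state(): the state, without advancing time (a new reading comes with each control period).
- viewer.camera(name): name is "scene" or "top" or "wrist"; returns a dict with "color" (384x512x3 uint8, red, green, blue), "vertical_fov" (degrees; the focal length in pixels is half the picture's height over the tangent of half this angle, whatever the lens; pixels are square), "cx", "cy" (the principal point, pixels), "k1" (the pictures are not rectified: a ray, as slopes to the right and down, at radius r is drawn at 1 + k1 r^2 times it, then the intrinsics apply), "rvec" (rotation vector, rad) and "tvec" (3), from world to camera coordinates, as OpenCV has them. Camera axes: x right, y down, z forward; pixel columns grow to the right and rows downward; lengths in mm; the calibration is good to about 2 mm. A picture is of the moment at which its call begins. There is no depth.
- ticket.sign_off(): hands the job in, once; it reports no verdict.
The state is a dict: "clock": time; "joints": joint angles; "qd": joint speeds; "effort": joint torques, N m; "eef_pos": TCP position; "eef_rot": TCP orientation; "wrist_force": force on the tool from outside, world axes, zero at the start; "moment": the same for the moment, N m; "finger_gap": finger opening in mm.
Only numpy, scipy, OpenCV 4.12 (cv2) and the standard library are available. Lean on these libraries where they do the work, as an engineer would, in place of code of your own. Each camera call takes 0.05 s, during which the arm holds its last target. There are 200 camera calls.

## Working session

There is one attempt and no reset: what is moved stays moved. The work goes in short steps, Python scripts to look and compute and a shell command to move; the robot and the scene stay as the last step left them, time stands still between calls to the robot, and variables do not carry over. Pictures are saved under pics/ and viewed, about 8 in all and at most 12, crops included, and the job is handed in when it is done.

```bash
mkdir -p pics; ls
cat > h.py <<'E'
import numpy as np, cv2
from cell import monitor, viewer, ticket, manip
from scipy.spatial.transform import Rotation as R
def shot(n,f=None):
    c=viewer.camera(n)
    if f: cv2.imwrite('pics/'+f,c['color'][:,:,::-1])
    np.save('pics/%s.npy'%n,c,allow_pickle=True); return c
def load(n): return np.load('pics/%s.npy'%n,allow_pickle=True).item()
def cam(c):
    h,w=c['color'].shape[:2]; f=h/2/np.tan(np.radians(c['vertical_fov'])/2)
    K=np.array([[f,0,c['cx']],[0,f,c['cy']],[0,0,1]]); return K,np.array([c['k1'],0,0,0,0.]),np.array(c['rvec'],float),np.array(c['tvec'],float)
def proj(c,P):
    K,d,r,t=cam(c); return cv2.projectPoints(np.atleast_2d(np.array(P,float)),r,t,K,d)[0][:,0]
def ray(c,px):
    K,d,r,t=cam(c); u=cv2.undistortPoints(np.array(px,float).reshape(-1,1,2),K,d)[:,0]
    Rm=cv2.Rodrigues(r)[0]; return -Rm.T@t,(Rm.T@np.c_[u,np.ones(len(u))].T).T
def atz(c,px,z):
    o,D=ray(c,px); return o+D*((z-o[2])/D[:,2])[:,None]
def tool():
    s=monitor.read_state(); return s,np.array(s['eef_pos']),R.from_euler('xyz',s['eef_rot']).as_matrix()
E
python3 - <<'E'
from h import *
a=shot('scene','s0.png');b=shot('top','t0.png')
im=np.hstack([cv2.imread('pics/s0.png'),cv2.imread('pics/t0.png')])
for c in(a,b): o,D=ray(c,[[256,192]]);print(o.round(),D.round(2),c['vertical_fov'],c['k1'])
print(monitor.read_state(),manip.finger_overhang)
E
```

```text
pics
[ 992. -118.  874.] [[-0.52  0.05 -0.85]] 55.20918510011513 -0.02201787266617523
[ 322.  -97. 1119.] [[ 0.2   0.03 -0.98]] 56.06520740974614 -0.013918221533201578
{'clock': 0.1, 'joints': array([ 1.11838772e+00,  3.00406523e-01,  1.52146572e+00, -1.16828754e-06,
        1.32071196e+00, -6.66026145e-02]), 'qd': array([-5.64796852e-04, -1.97256796e-03,  1.28796780e-03, -1.29894504e-03,
       -4.45155343e-05,  6.65771172e-04]), 'effort': array([ 2.42863942e-03, -5.32637036e+01, -3.53289127e+01,  7.10079493e-02,
        2.34062446e-02, -4.27278053e-06]), 'eef_pos': array([206.86500292, 509.34919467, 175.77056871]), 'eef_rot': array([-1.57073146e+00,  9.89429840e-04,  1.18499066e+00]), 'wrist_force': array([-0.05904515, -0.22082327,  0.32244113]), 'moment': array([ 0.02625877,  0.00535793, -0.03235091]), 'finger_gap': 93.7540253028729} 8.0
```

View pics/s0.png

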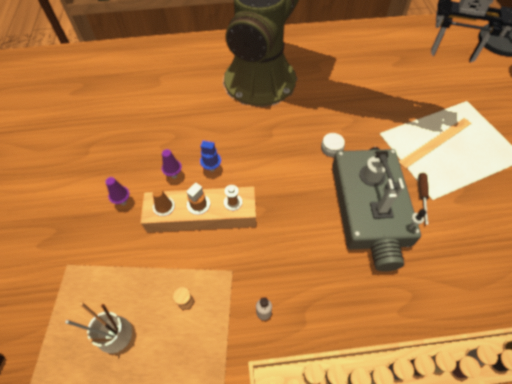

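View pics/t0.png

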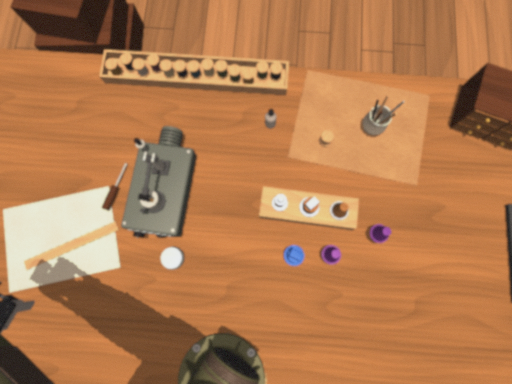

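Scene: the winder is at about (380,200) and the rack at (198,208), with a blue and two purple decoys behind it. Top: hub/presser at about (150,195), rack at (310,208), and the middle spool at (310,206) looks flat-gripped. I'll view enlarged crops.

Run:
```python
from h import *
a=load('top')['color'][:,:,::-1];b=load('scene')['color'][:,:,::-1]
def cr(i,x,y,w,h):return cv2.resize(i[y:y+h,x:x+w],(400,300),interpolation=cv2.INTER_CUBIC)
im=np.vstack([np.hstack([cr(a,90,120,160,120),cr(a,250,170,120,90)]),np.hstack([cr(b,310,130,160,120),cr(b,140,160,120,90)])])
cv2.imwrite('pics/c0.png',im)
```

```text
(no output)
```

View pics/c0.png

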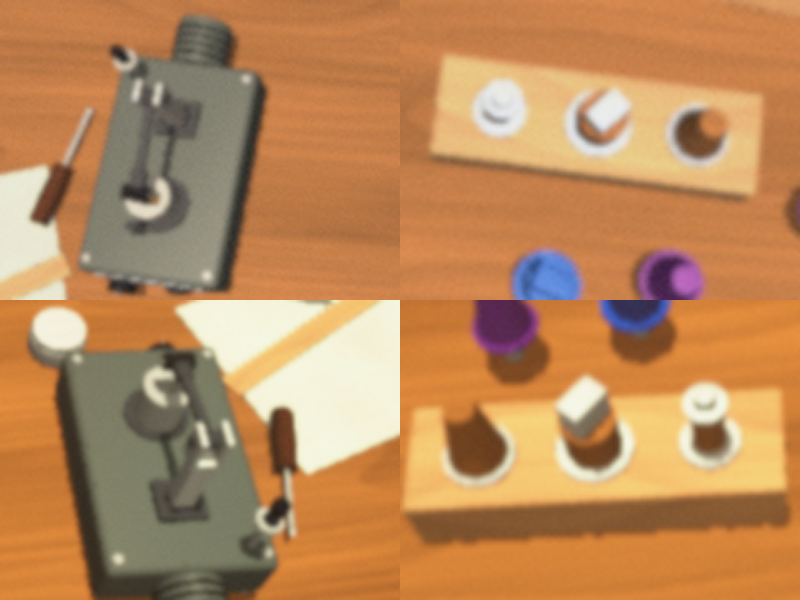

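Run:
```python
from h import *
t=load('top');s=load('scene')
tw=lambda p:np.array(p)/2.5+[90,120]
tr=lambda p:np.array(p)*.3+[250,170]
sw=lambda p:np.array(p)/2.5+[310,130]
sr=lambda p:np.array(p)*.3+[140,160]
def tri(pa,pb):
    o1,d1=ray(t,[pa]);o2,d2=ray(s,[pb]);d1=d1[0];d2=d2[0]
    x=np.linalg.lstsq(np.c_[d1,-d2],o2-o1,rcond=None)[0];A=o1+d1*x[0];B=o2+d2*x[1];return ((A+B)/2).round(),np.linalg.norm(A-B).round(1)
print('hub',tri(tw([150,198]),sw([163,87])),atz(t,[tw([150,198])],125),atz(s,[sw([163,87])],125))
print('pin',tri(tw([148,92]),sw([215,134])))
print('roller',tri(tw([137,190]),sw([180,58])))
c=atz(t,[tw(p) for p in ([125,58],[263,72],[228,290],[80,270])],75);print('housing',c.round(),c.mean(0).round())
print('screws',atz(t,[tw(p) for p in ([247,78],[207,275],[86,258])],77).round(),atz(s,[sw(p) for p in ([76,58],[208,54],[118,259],[268,252])],77).round())
c=atz(t,[tr(p) for p in ([43,55],[363,95],[355,193],[33,155])],55);print('rack',c.round(),c.mean(0).round())
print('flanges t',atz(t,[tr(p) for p in ([100,108],[198,122],[300,133])],60).round())
print('flanges s',atz(s,[sr(p) for p in ([79,150],[194,149],[310,143])],60).round())
print('grip t',atz(t,[tr(p) for p in ([183,117],[208,90],[231,107],[203,135])],130).round())
print('grip s',atz(s,[sr(p) for p in ([157,110],[183,77],[207,95],[180,132])],130).round())
```

```text
hub (array([482., 235., 118.]), np.float64(0.3)) [[480.39159713 232.70868432 125.        ]] [[486.18528753 232.03422371 125.        ]]
pin (array([585., 231., 190.]), np.float64(3.1))
roller (array([482., 237., 166.]), np.float64(4.2))
housing [[659. 305.  75.]
 [653. 134.  75.]
 [388. 144.  75.]
 [398. 319.  75.]] [524. 225.  75.]
screws [[644. 152.  77.]
 [403. 170.  77.]
 [412. 313.  77.]] [[405. 171.  77.]
 [416. 316.  77.]
 [645. 156.  77.]
 [655. 300.  77.]]
rack [[ 556.  -80.   55.]
 [ 541. -370.   55.]
 [ 452. -364.   55.]
 [ 464.  -78.   55.]] [ 503. -223.   55.]
flanges t [[ 510. -134.   60.]
 [ 504. -222.   60.]
 [ 501. -313.   60.]]
flanges s [[ 502. -309.   60.]
 [ 511. -221.   60.]
 [ 516. -132.   60.]]
grip t [[ 496. -201.  130.]
 [ 520. -221.  130.]
 [ 507. -241.  130.]
 [ 482. -218.  130.]]
grip s [[ 517. -237.  130.]
 [ 491. -218.  130.]
 [ 509. -201.  130.]
 [ 538. -221.  130.]]
```

The top view (±5 mm) gives:
- **Winder:** hub at (483,233), yaw about -0.065.
- **Roller:** z about 166.
- **Rack:** centre about (505,-222), with the flat-grip spool in the middle hole, yaw about -0.65.

These match the given sizes. Next I go above the roller with the jaws along its axis.

```bash
python3 -m jog '[{"grip":7,"dy":-6},{"grip":7,"dx":-7,"dy":-8.4,"dz":-17,"spin":-9},{"grip":7,"dx":-15,"dy":-8.4,"dz":-35.8,"spin":-18.4},{"grip":7,"dx":-15,"dy":-8.4,"dz":-35.8,"spin":-18.4},{"grip":7,"dx":-15,"dy":-8.4,"dz":-35.8,"spin":-18.4},{"grip":7,"dx":-15,"dy":-8.4,"dz":-35.8,"spin":-18.4},{"grip":7,"dx":-15,"dy":-8.4,"dz":-35.8,"spin":-18.4},{"grip":7,"dx":-15,"dy":-8.4,"dz":-35.8,"spin":-18.4},{"grip":7,"dx":-15,"dy":-8.4,"dz":-35.8,"spin":-18.4},{"grip":7,"dx":-15,"dy":-8.4,"dz":-35.8,"spin":-18.4}]' 20
python3 - <<'E'
from h import *
c=shot('wrist','w1.png');s,p,M=tool();print(s['clock'],p,s['eef_rot'])
g=np.array([[483,233,166],[583,227,180],[483,233,125]]);print(proj(c,g).round())
im=np.ascontiguousarray(c['color'][:,:,::-1])
cv2.imwrite('pics/w1.png',im)
E
```

```text
0.15 [206.88718289 509.4018685  175.85340529] [-1.57074774e+00  7.89609515e-04  1.18500018e+00]
[[114. 541.]
 [154. 599.]
 [126. 503.]]validation failed for argument at $[0]...
```

View pics/w1.png

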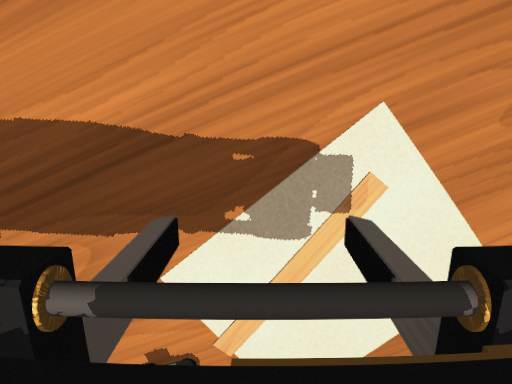

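The move was refused, since rows need all the keys, so this wrist picture shows only the bench. I'm retyping the rows in full.

```bash
python3 -m jog '[{"grip":7,"dx":0,"dy":-6,"dz":0,"spin":0},{"grip":7,"dx":-7,"dy":-8.4,"dz":-17,"spin":-9},{"grip":7,"dx":-15,"dy":-8.4,"dz":-35.8,"spin":-18.4},{"grip":7,"dx":-15,"dy":-8.4,"dz":-35.8,"spin":-18.4},{"grip":7,"dx":-15,"dy":-8.4,"dz":-35.8,"spin":-18.4},{"grip":7,"dx":-15,"dy":-8.4,"dz":-35.8,"spin":-18.4},{"grip":7,"dx":-15,"dy":-8.4,"dz":-35.8,"spin":-18.4},{"grip":7,"dx":-15,"dy":-8.4,"dz":-35.8,"spin":-18.4},{"grip":7,"dx":-15,"dy":-8.4,"dz":-35.8,"spin":-18.4},{"grip":7,"dx":-15,"dy":-8.4,"dz":-35.8,"spin":-18.4}]' 20
python3 - <<'E'
from h import *
c=shot('wrist','w2.png');s,p,M=tool();print(s['clock'],p,s['eef_rot'])
g=np.array([[483,233,166],[583,227,180],[483,233,125]]);print(proj(c,g).round())
E
```

```text
clock: 1.4
eef_pos: [481.4, 237.0, 260.2]
eef_rot: [-1.571, -0.0, 1.508]
wrist_force: [-0.1, 0.0, 0.8]
finger_gap: 70.0
1.45 [481.3223129  237.03316846 260.28191443] [-1.57071862e+00 -1.53689859e-04  1.50788845e+00]
[[256. 186.]
 [257. 292.]
 [257. 178.]]
```

View pics/w2.png

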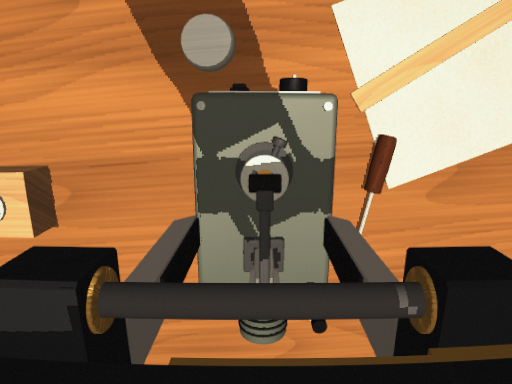

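The roller is at (264,183) and the hub ring at (264,174), with the two screws at row 105, so the jaws are square to the winder.

Run:
```python
from h import *
c=load('wrist');s,p,M=tool()
r=atz(c,[[264,183]],166)[0];print('roller',r,atz(c,[[264,176]],125),atz(c,[[200,105],[328,105]],77))
print('tool shift',(M.T@(r-p)).round(1), 'camera',ray(c,[[256,192]])[0].round())
```

```text
roller [480.55891817 240.51899774 166.        ] [[481.91080651 240.8172965  125.        ]] [[404.87515449 173.51826492  77.        ]
 [413.9980888  318.04372957  77.        ]]
tool shift [ 3.4 94.3  1. ] camera [416. 242. 468.]
```

```bash
python3 -m jog '[{"grip":7,"dx":0.3,"dy":6,"dz":0.1,"spin":0},{"grip":7,"dx":0.3,"dy":10.5,"dz":0.1,"spin":0},{"grip":7,"dx":0.3,"dy":10.5,"dz":0.1,"spin":0},{"grip":4,"dx":0.3,"dy":10.5,"dz":0.1,"spin":0},{"grip":2,"dx":0.3,"dy":10.5,"dz":0.1,"spin":0},{"grip":2,"dx":0.3,"dy":10.5,"dz":0.1,"spin":0},{"grip":2,"dx":0.3,"dy":10.5,"dz":0.1,"spin":0},{"grip":2,"dx":0.3,"dy":10.5,"dz":0.1,"spin":0}]' 12
```

```text
clock: 2.45
eef_pos: [481.5, 238.9, 155.4]
eef_rot: [-1.571, -0.0, 1.506]
wrist_force: [0.4, -0.5, -0.8]
finger_gap: 23.5
```

Run:
```python
from h import *
c=shot('wrist');s,p,M=tool();print(s['finger_gap'],s['wrist_force'],cam(c)[0][0,0]);t=shot('scene')
a=c['color'][100:384,100:420,::-1];b=t['color'][120:240,320:440,::-1]
cv2.imwrite('pics/w3.png',np.hstack([cv2.resize(a,(450,400)),cv2.resize(b,(350,400))]))
```

```text
21.098557822966388 [ 0.08899507 -0.05980428 -0.34930978] 337.7511264464523
```

View pics/w3.png

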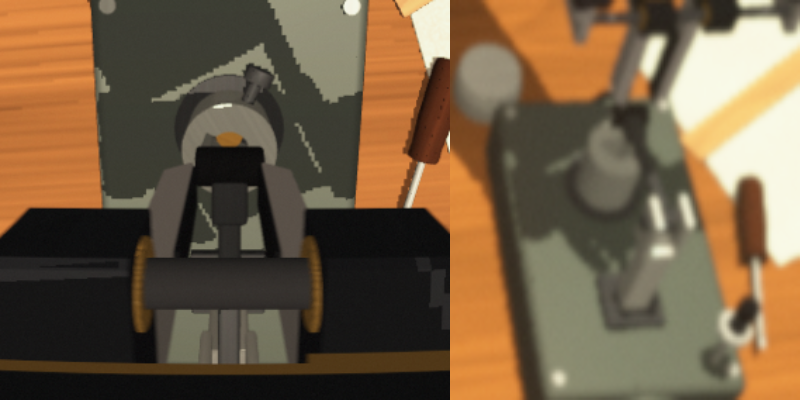

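Run:
```python
from h import *
c=load('wrist');s,p,M=tool();print(s['finger_gap'])
f=lambda q:((proj(c,q)-100)*[450/320,400/284]).round()
for g in(21,30):
  print(g,f([p+M@[sx*g/2,8,sz*8] for sx in(-1,1) for sz in(-1,1)]).tolist(), f([p+M@[sx*g/2,-11,sz*8] for sx in(-1,1) for sz in(-1,1)]).tolist())
for z in(154,160,166,172): print(z,f([[480.5+dx,239.5+dy,z] for dx in (-9,9) for dy in(15,-15)]).tolist())
px=np.array([[198,168]])/1.4063+100; print(px)
```

```text
20.790972152447274
21 [[203.0, 173.0], [203.0, 140.0], [247.0, 173.0], [247.0, 140.0]] [[201.0, 187.0], [200.0, 152.0], [249.0, 187.0], [249.0, 152.0]]
30 [[194.0, 173.0], [193.0, 140.0], [256.0, 173.0], [257.0, 140.0]] [[191.0, 187.0], [190.0, 152.0], [259.0, 187.0], [259.0, 152.0]]
154 [[258.0, 138.0], [192.0, 142.0], [259.0, 175.0], [195.0, 179.0]]
160 [[258.0, 141.0], [191.0, 146.0], [260.0, 180.0], [194.0, 184.0]]
166 [[259.0, 145.0], [190.0, 149.0], [261.0, 184.0], [193.0, 189.0]]
172 [[260.0, 149.0], [189.0, 153.0], [262.0, 189.0], [192.0, 194.0]]
[[240.79499396 219.46241911]]
```

Run:
```python
from h import *
c=load('wrist');s,p,M=tool();K,d,r,t=cam(c)
Rm=cv2.Rodrigues(r)[0];print('cam axes in tool',(M.T@Rm.T).round(3),'cam pos in tool',(M.T@(-Rm.T@t-p)).round(1),'c',c['cx'],c['cy'])
for y in(8,-11,-30):print(y,(Rm@(p+M@[0,y,0])+t).round(1),proj(c,[p+M@[sx*35,y,sz*8] for sx in(-1,1) for sz in(-1,1)]).round().tolist())
im=cv2.imread('pics/w2.png')[190:310,120:270];cv2.imwrite('pics/f.png',cv2.resize(im,(750,600),interpolation=cv2.INTER_CUBIC))
```

```text
cam axes in tool [[ 1.    -0.     0.001]
 [-0.001 -0.229  0.973]
 [-0.    -0.973 -0.229]] cam pos in tool [   0.6 -208.1   65.4] c 261.2149192690537 190.06751926485873
8 [ -0.9  14.2 225.4] [[208.0, 223.0], [207.0, 200.0], [312.0, 223.0], [313.0, 200.0]]
-11 [ -0.9  18.5 206.9] [[203.0, 233.0], [202.0, 208.0], [316.0, 232.0], [317.0, 208.0]]
-30 [ -0.8  22.9 188.4] [[198.0, 244.0], [197.0, 217.0], [322.0, 244.0], [323.0, 217.0]]
```

View pics/f.png

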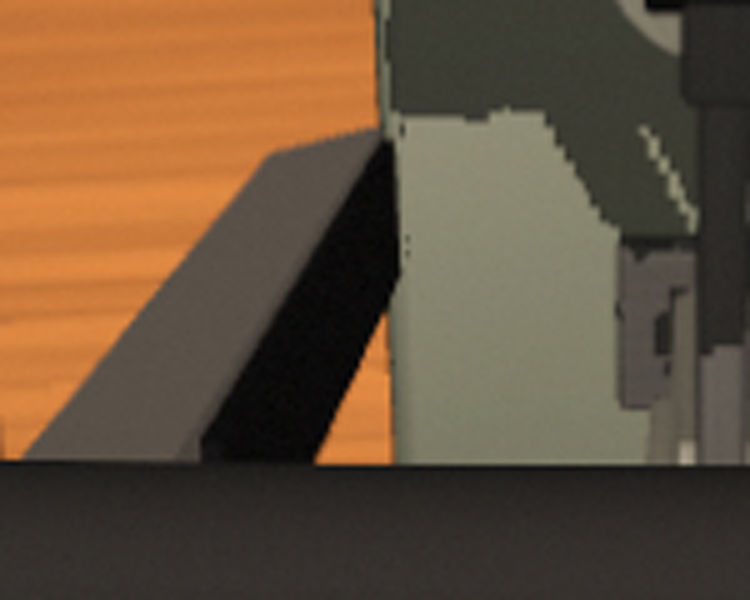

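The roller was missed. In the pictures the fingertips appear about 38 mm higher than the stated tool geometry puts them (tool y about -30, not +8), and the fingers closed above the roller without contact. I'll see what `manip` says.

Run:
```python
from h import *
print({k:getattr(manip,k) for k in dir(manip) if not k.startswith('__')})
s,p,M=tool();print(s['clock'],s['finger_gap'],p)
```

```text
{'Unreachable': <class 'cell.Unreachable'>, 'finger_overhang': 8.0}
2.55 20.790972152447274 [481.41658486 238.89762023 155.29333081]
```

Only the overhang is given there, so I trust the pictures: the tips really sit about 30 mm behind the TCP. With open jaws, going 36 mm lower is safe under either geometry, because the fingers would straddle the hub.

```bash
python3 -m jog '[{"grip":7,"dx":0.2,"dy":0,"dz":0,"spin":0},{"grip":7,"dx":0.2,"dy":0,"dz":0,"spin":0},{"grip":7,"dx":0.2,"dy":0,"dz":0,"spin":0},{"grip":7,"dx":0.2,"dy":0,"dz":0,"spin":0},{"grip":7,"dx":0.2,"dy":2,"dz":0,"spin":0},{"grip":7,"dx":0.2,"dy":3.5,"dz":0,"spin":0},{"grip":7,"dx":0.2,"dy":3.5,"dz":0,"spin":0},{"grip":2.2,"dx":0.2,"dy":3.5,"dz":0,"spin":0},{"grip":2.2,"dx":0.2,"dy":3.5,"dz":0,"spin":0},{"grip":2.2,"dx":0.2,"dy":3.5,"dz":0,"spin":0},{"grip":2.2,"dx":0.2,"dy":3.5,"dz":0,"spin":0},{"grip":2.2,"dx":0.2,"dy":3.5,"dz":0,"spin":0},{"grip":2.2,"dx":0.2,"dy":3.5,"dz":0,"spin":0}]' 15
```

```text
clock: 4.18
eef_pos: [481.5, 240.1, 120.1]
eef_rot: [-1.57, 0.002, 1.506]
wrist_force: [-1.1, -6.2, 0.3]
finger_gap: 29.8
```

The gap is 29.8 mm, so the roller is gripped and the effective grasp point is about TCP-49 mm. Now I swing it along the 105 mm arc about the pin.

```bash
python3 -m jog '[{"grip":2.2,"dx":-0.1,"dy":-1.4,"dz":0.1,"spin":0},{"grip":2.2,"dx":-0.1,"dy":-3.5,"dz":-0.1,"spin":0},{"grip":2.2,"dx":-0.1,"dy":-5.5,"dz":-0.7,"spin":0},{"grip":2.2,"dx":-0.1,"dy":-7.3,"dz":-1.7,"spin":0},{"grip":2.2,"dx":-0.1,"dy":-8.9,"dz":-3.1,"spin":0},{"grip":2.2,"dx":-0.1,"dy":-10.2,"dz":-4.7,"spin":0},{"grip":2.2,"dx":-0.1,"dy":-11.2,"dz":-6.6,"spin":0},{"grip":2.2,"dx":-0.1,"dy":-11.8,"dz":-8.6,"spin":0},{"grip":2.2,"dx":-0.1,"dy":-11.9,"dz":-10,"spin":0},{"grip":2.2,"dx":-0.1,"dy":-11.9,"dz":-10.7,"spin":0},{"grip":2.2,"dx":-0.1,"dy":-11.9,"dz":-10.7,"spin":0},{"grip":2.2,"dx":-0.1,"dy":-11.9,"dz":-10.7,"spin":0}]' 15
```

```text
clock: 5.68
eef_pos: [588.6, 232.7, 241.4]
eef_rot: [-1.573, -0.0, 1.506]
wrist_force: [0.4, -1.8, 6.4]
finger_gap: 29.4
```

Held throughout (gap 29.4). I release, lift off, and go back low over the hub for a look at its keyways.

```bash
python3 -m jog '[{"grip":7,"dx":0,"dy":0,"dz":0,"spin":0},{"grip":7,"dx":0,"dy":0,"dz":0,"spin":0},{"grip":7,"dx":0,"dy":0,"dz":0,"spin":0},{"grip":7,"dx":0,"dy":0,"dz":0,"spin":0},{"grip":7,"dx":0,"dy":-4,"dz":0,"spin":0},{"grip":7,"dx":0,"dy":-5,"dz":3,"spin":0},{"grip":7,"dx":0,"dy":-5,"dz":8,"spin":0},{"grip":7,"dx":0,"dy":0,"dz":10.7,"spin":0},{"grip":7,"dx":0,"dy":5,"dz":10.7,"spin":0},{"grip":7,"dx":0,"dy":7,"dz":10.7,"spin":0},{"grip":7,"dx":0,"dy":7,"dz":10.7,"spin":0},{"grip":7,"dx":0,"dy":7,"dz":10.7,"spin":0}]' 15
python3 - <<'E'
from h import *
c=shot('wrist','w4.png');s,p,M=tool();t=shot('scene')
px=proj(c,[[482,240,125]])[0];print(px)
x,y=px.astype(int)
a=c['color'][y-45:y+45,x-50:x+50,::-1];b=t['color'][120:240,320:440,::-1]
print(x-50,y-45)
cv2.imwrite('pics/w4c.png',np.hstack([cv2.resize(a,(500,450),interpolation=cv2.INTER_CUBIC),cv2.resize(b,(300,450))]))
E
```

```text
clock: 7.18
eef_pos: [482.0, 240.2, 170.5]
eef_rot: [-1.572, -0.001, 1.506]
wrist_force: [-0.2, -0.1, 0.8]
finger_gap: 70.1
[259.83361179 197.29512623]
209 152
```

View pics/w4c.png

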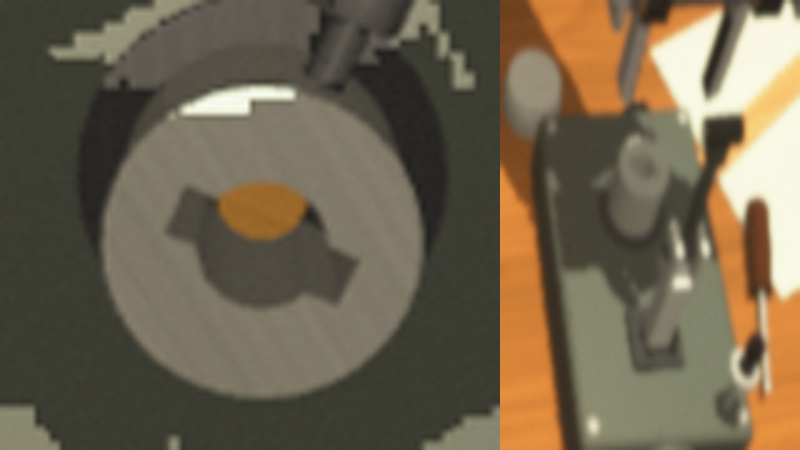

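The hub mouth is centred at crop (263,243), with keyway ends at (176,210) and (349,283). The scene crop shows the roller raised. Converting:

Run:
```python
from h import *
c=load('wrist');s,p,M=tool()
q=atz(c,np.array([[263,243],[176,210],[349,283],[102,240],[425,240],[263,87],[263,398]])/5+[209,152],125);print(q.round(1))
d=q[2]-q[1];print('hub yaw',np.arctan2(d[1],d[0]),np.linalg.norm(d[:2]),np.linalg.norm(q[3]-q[4]),np.linalg.norm(q[5]-q[6]))
t=load('scene');pin=np.array([582,235,180.]);u=np.array([np.cos(-.065),np.sin(-.065),0])
for th in(1.4,1.5,1.6,1.7,1.8,1.85):
  a=th-.25;r=pin-u*105*np.cos(a)+[0,0,105*np.sin(a)];print(th,((proj(t,[r])[0]-[320,120])*[2.5,3.75]+[500,0]).round())
print(((proj(t,[pin,pin-100*u])-[320,120])*[2.5,3.75]+[500,0]).round())
```

```text
[[484.7 241.2 125. ]
 [478.6 228.1 125. ]
 [492.1 254.2 125. ]
 [482.6 216.3 125. ]
 [485.9 266.4 125. ]
 [460.2 242.8 125. ]
 [510.2 239.6 125. ]]
hub yaw 1.0935588623025612 29.36406868338562 50.19538651722006 50.07916141216917
1.4 [711.  84.]
1.5 [715.  93.]
1.6 [720. 105.]
1.7 [724. 118.]
1.8 [728. 132.]
1.85 [729. 140.]
[[687. 243.]
 [662. 111.]]
```

Readings:
- **Hub:** (485,241), yaw 1.094. The measured diameter of 50.1 mm matches.
- **Presser:** about 1.78 rad.

The gripper body passes near the raised roller in the final pose, so I nudge the presser on towards its stop.

```bash
python3 -m jog '[{"grip":2,"dx":0,"dy":-5,"dz":0,"spin":0},{"grip":2,"dx":0,"dy":-7,"dz":-3,"spin":0},{"grip":2,"dx":0,"dy":-7,"dz":-6,"spin":0},{"grip":2,"dx":0,"dy":-7,"dz":-7.5,"spin":0},{"grip":2,"dx":0,"dy":-7,"dz":-8,"spin":0},{"grip":2,"dx":0,"dy":-7,"dz":-8.4,"spin":0},{"grip":2,"dx":0,"dy":-7,"dz":-8.8,"spin":0},{"grip":2,"dx":0,"dy":-7,"dz":-9.1,"spin":0},{"grip":2,"dx":0,"dy":-7,"dz":-9.3,"spin":0},{"grip":2,"dx":0,"dy":-7,"dz":-9.3,"spin":0}]' 15
```

```text
clock: 8.52
eef_pos: [574.6, 233.7, 240.4]
eef_rot: [-1.573, -0.0, 1.506]
wrist_force: [0.1, -3.4, 6.5]
finger_gap: 24.9
```

Run:
```python
from h import *
c=shot('wrist','w5.png');s,p,M=tool();t=shot('scene');print(s['finger_gap'],s['wrist_force'])
a=c['color'][130:300,140:380,::-1];b=t['color'][90:210,340:460,::-1]
cv2.imwrite('pics/w5c.png',np.hstack([cv2.resize(a,(480,400)),cv2.resize(b,(320,400),interpolation=cv2.INTER_CUBIC)]))
```

```text
24.960148307595354 [ 0.32159149 -3.47562526  5.25255854]
```

View pics/w5c.png

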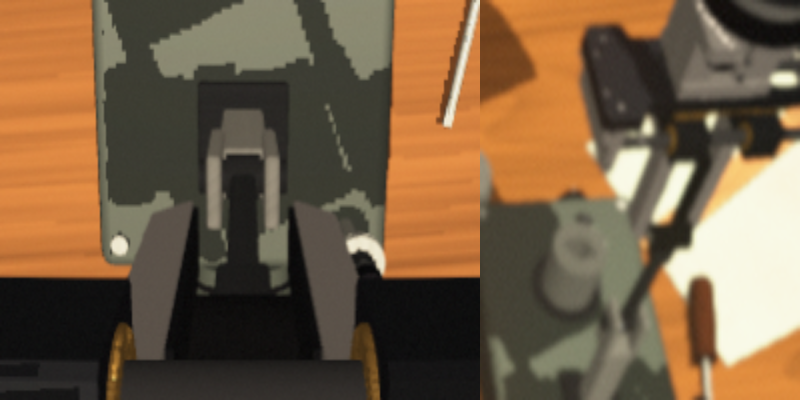

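Scene roller position puts the presser at about 1.9 rad, at the stop. I open, lift straight up, and move over the middle spool with the jaws across its flats.

```bash
python3 -m jog '[{"grip":6,"dx":0,"dy":0,"dz":0,"spin":0},{"grip":6,"dx":0,"dy":0,"dz":0,"spin":0},{"grip":6,"dx":0,"dy":0,"dz":0,"spin":0},{"grip":6,"dx":0,"dy":-5,"dz":0,"spin":0},{"grip":6,"dx":0,"dy":-6,"dz":2,"spin":0},{"grip":6,"dx":-6,"dy":-5,"dz":4,"spin":8},{"grip":6,"dx":-12,"dy":-3,"dz":4,"spin":16},{"grip":6,"dx":-18,"dy":0,"dz":4,"spin":24},{"grip":6,"dx":-24,"dy":2,"dz":4,"spin":34},{"grip":6,"dx":-30,"dy":4,"dz":4,"spin":34},{"grip":6,"dx":-36,"dy":6,"dz":4,"spin":34},{"grip":6,"dx":-42,"dy":6,"dz":4,"spin":34},{"grip":6,"dx":-45.9,"dy":6,"dz":4,"spin":34},{"grip":6,"dx":-45.9,"dy":6,"dz":4,"spin":34},{"grip":6,"dx":-45.9,"dy":6,"dz":4,"spin":34},{"grip":6,"dx":-45.9,"dy":6,"dz":4,"spin":34}]' 30
python3 - <<'E'
from h import *
c=shot('wrist');s,p,M=tool();t=shot('scene');print(s['finger_gap'],s['wrist_force'],p)
px=proj(c,[[505,-221,130]])[0];print(px);x,y=px.astype(int)
a=c['color'][y-75:y+75,x-100:x+100,::-1];b=t['color'][110:230,340:440,::-1];print(x-100,y-75)
cv2.imwrite('pics/w6c.png',np.hstack([cv2.resize(a,(500,375),interpolation=cv2.INTER_CUBIC),cv2.resize(b,(300,375),interpolation=cv2.INTER_CUBIC)]))
E
```

```text
clock: 10.62
eef_pos: [505.0, -220.5, 179.4]
eef_rot: [-1.571, -0.0, 0.914]
wrist_force: [-0.8, -0.2, -0.2]
finger_gap: 59.6
60.08347597998135 [-0.31455992  0.5049382  -0.70124583] [ 504.95170066 -220.51533293  179.43015855]
[259.35092548 197.30851432]
159 122
```

View pics/w6c.png

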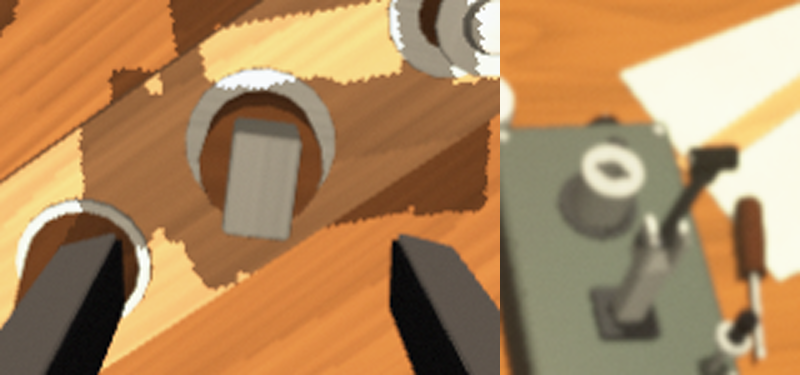

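The grip top has corners (233,132), (300,140), (290,242), (224,230) in the crop, and the presser stands up in the scene view. Computing the correction:

Run:
```python
from h import *
c=load('wrist');s,p,M=tool()
q=atz(c,np.array([[233,132],[300,140],[290,242],[224,230]])/2.5+[159,122],130);m=q.mean(0);print(q.round(1),m)
d=(q[2]-q[1]+q[3]-q[0])/2;e=(q[1]-q[0]+q[2]-q[3])/2;print(np.linalg.norm(d),np.linalg.norm(e),'x yaw',np.arctan2(d[1],d[0]),'y',np.arctan2(e[1],e[0]),'tool',s['eef_rot'][2])
print('flange',atz(c,np.array([[262,140]])/2.5+[159,122],60),'shift',(M.T@(m-p)).round(1))
```

```text
[[ 487.4 -214.4  130. ]
 [ 502.1 -199.5  130. ]
 [ 526.7 -221.9  130. ]
 [ 510.6 -236.2  130. ]] [ 506.68751938 -217.98688826  130.        ]
32.60367145535108 21.18581617510518 x yaw -0.7466044898524204 y 0.758952902454203 tool 0.9141098505004239
flange [[ 506.18046496 -216.73555461   60.        ]] shift [ 3.1 49.4  0.2]
```

```bash
python3 -m jog '[{"grip":6,"dx":0.3,"dy":3,"dz":0,"spin":6},{"grip":6,"dx":0.3,"dy":7,"dz":0,"spin":6},{"grip":6,"dx":0.3,"dy":9,"dz":0,"spin":6},{"grip":6,"dx":0.3,"dy":10.1,"dz":0,"spin":6},{"grip":6,"dx":0.3,"dy":10.1,"dz":0,"spin":6},{"grip":1.5,"dx":0.3,"dy":10.1,"dz":0,"spin":6},{"grip":1.5,"dx":0.3,"dy":10.1,"dz":0,"spin":6},{"grip":1.5,"dx":0.3,"dy":10.1,"dz":0,"spin":6},{"grip":1.5,"dx":0.3,"dy":10.1,"dz":0,"spin":6},{"grip":1.5,"dx":0.3,"dy":10.1,"dz":0,"spin":6},{"grip":1.5,"dx":0.3,"dy":10.1,"dz":0,"spin":6},{"grip":1.5,"dx":0.3,"dy":10.1,"dz":0,"spin":6}]' 45
```

```text
clock: 12.22
eef_pos: [506.5, -219.3, 78.3]
eef_rot: [-1.571, 0.0, 0.808]
wrist_force: [-1.5, -1.2, 1.7]
finger_gap: 21.8
```

Gripped on the flats (21.8 mm). I lift straight up, carry it across to above the hub, and turn to the keyway angle.

```bash
python3 -m jog '[{"grip":1.5,"dx":0,"dy":-2,"dz":0,"spin":0},{"grip":1.5,"dx":0,"dy":-5,"dz":0,"spin":0},{"grip":1.5,"dx":0,"dy":-9,"dz":0,"spin":0},{"grip":1.5,"dx":0,"dy":-13,"dz":0,"spin":0},{"grip":1.5,"dx":0,"dy":-16,"dz":0,"spin":0},{"grip":1.5,"dx":3,"dy":-16,"dz":3.2,"spin":8},{"grip":1.5,"dx":7,"dy":-16,"dz":7.4,"spin":17},{"grip":1.5,"dx":11,"dy":-16,"dz":11.6,"spin":26},{"grip":1.5,"dx":15,"dy":-16,"dz":15.8,"spin":35},{"grip":1.5,"dx":19,"dy":-16,"dz":20,"spin":44},{"grip":1.5,"dx":23,"dy":-16,"dz":24.2,"spin":53},{"grip":1.5,"dx":27,"dy":-16,"dz":28.4,"spin":62},{"grip":1.5,"dx":30,"dy":-16,"dz":31.5,"spin":70},{"grip":1.5,"dx":31.8,"dy":-16,"dz":33.4,"spin":73.6},{"grip":1.5,"dx":31.8,"dy":-16,"dz":33.4,"spin":73.6},{"grip":1.5,"dx":31.8,"dy":-16,"dz":33.4,"spin":73.6},{"grip":1.5,"dx":31.8,"dy":-16,"dz":33.4,"spin":73.6}]' 45
python3 - <<'E'
from h import *
c=shot('wrist');s,p,M=tool();t=shot('scene');u=shot('top');print(s['finger_gap'],s['wrist_force'],p,s['eef_rot'])
f=lambda c,P:proj(c,P).round(1).tolist()
G=[[485,241,125],[485,241,140]];print('scene',f(t,[[485,241,125],[485,241,173],[485,241,215],[485,241,290]]),'wrist',f(c,[[485,241,125],[485,241,215],[485,241,290]]))
b=t['color'][95:215,330:450,::-1];a=c['color'][90:330,130:390,::-1]
cv2.imwrite('pics/w7c.png',np.hstack([cv2.resize(a,(400,369),interpolation=cv2.INTER_CUBIC),cv2.resize(b,(369,369),interpolation=cv2.INTER_CUBIC)]))
E
```

```text
clock: 14.35
eef_pos: [484.9, 240.6, 238.2]
eef_rot: [-1.571, 0.0, -0.477]
wrist_force: [-0.0, -0.2, -3.8]
finger_gap: 21.8
21.676277777568263 [-0.73567736 -0.67440241 -3.88682361] [484.94019642 240.72142588 238.26784155] [-1.57085071e+00  2.21497600e-05 -4.77185870e-01]
scene [[378.6, 164.1], [384.0, 152.2], [389.3, 141.0], [399.8, 118.3]] wrist [[261.0, 181.2], [260.9, 206.8], [260.7, 248.6]]
```

View pics/w7c.png

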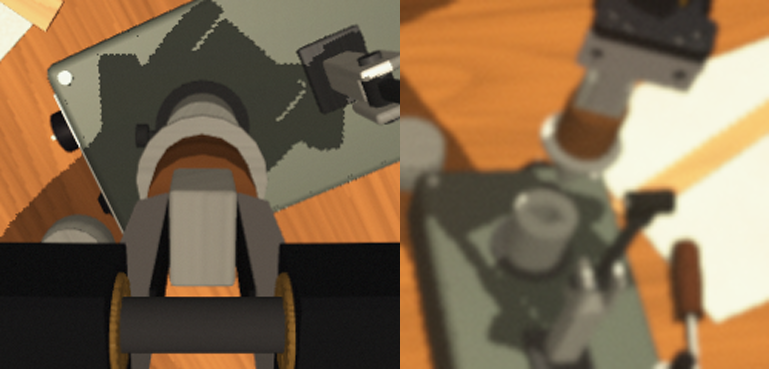

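Wrist: grip top in the jaws at crop x 203, flange circle x 137–268 with its far edge at row 115. Scene: spool hangs over the hub and the presser is clear. I'll check the spool's offset along tool z using the flange edge, and the hub's own rim in this view.

Run:
```python
from h import *
c=load('wrist');s,p,M=tool();k=260/400
cv=lambda q:((np.array(q)-[130,90])/[k,240/369])
a=np.linspace(0,2*np.pi,181)
def circ(ctr,r):return cv(proj(c,[np.array(ctr)+[r*np.cos(x),r*np.sin(x),0] for x in a]))
for z in(215,220,225):
  for o in(-2,0,2):
    ctr=p+M@[0,0,o];ctr[2]=z;q=circ(ctr,30);print(z,o,'top',q[:,1].min().round(1),'LR',q[:,0].min().round(1),q[:,0].max().round(1))
q=circ([485,241,125],25);print('hub rim',q.min(0).round(1),q.max(0).round(1))
for z in (285,290,295): print('grip',z,cv(proj(c,[[*(p+M@[sx*11,0,sz*17])[:2],z] for sx in(-1,1) for sz in(1,-1)])).round().tolist())
```

```text
215 -2 top 120.0 LR 136.7 266.0
215 0 top 115.6 LR 136.5 266.2
215 2 top 111.2 LR 136.4 266.3
220 -2 top 121.9 LR 135.3 267.3
220 0 top 117.4 LR 135.2 267.5
220 2 top 112.9 LR 135.1 267.6
225 -2 top 123.8 LR 133.9 268.7
225 0 top 119.3 LR 133.8 268.9
225 2 top 114.7 LR 133.6 269.0
hub rim [162.  100.8] [241.2 178.4]
grip 285 [[167.0, 189.0], [169.0, 285.0], [235.0, 189.0], [233.0, 285.0]]
grip 290 [[166.0, 194.0], [168.0, 292.0], [236.0, 194.0], [234.0, 292.0]]
grip 295 [[165.0, 199.0], [167.0, 299.0], [237.0, 199.0], [235.0, 299.0]]
```

Consistent within about 0.7 mm. I lower until the nose is in the bore, above key contact.

```bash
python3 -m jog '[{"grip":1.5,"dx":0,"dy":3,"dz":0,"spin":0},{"grip":1.5,"dx":0,"dy":4.2,"dz":0,"spin":0},{"grip":1.5,"dx":0,"dy":4.8,"dz":0,"spin":0},{"grip":1.5,"dx":0,"dy":5.3,"dz":0,"spin":0},{"grip":1.5,"dx":0,"dy":5.7,"dz":0,"spin":0},{"grip":1.5,"dx":0,"dy":5.7,"dz":0,"spin":0}]' 45; python3 -c "
from h import *
s,p,M=tool();print(M.T@s['wrist_force'],s['moment'],p)"
```

```text
clock: 15.25
eef_pos: [484.9, 241.3, 181.2]
eef_rot: [-1.571, -0.0, -0.477]
wrist_force: [1.2, -1.9, -5.6]
finger_gap: 21.6
[ 1.95861749  5.5979306  -1.1758812 ] [-0.62985686 -0.09816813 -0.00813691] [484.85734701 241.29344107 181.19436069]
```

Nose is in the bore with only about 2 N sideways. On to the keys.

```bash
python3 -m jog '[{"grip":1.5,"dx":0,"dy":0.3,"dz":0,"spin":0},{"grip":1.5,"dx":0,"dy":0.6,"dz":0,"spin":0},{"grip":1.5,"dx":0,"dy":0.8,"dz":0,"spin":0},{"grip":1.5,"dx":0,"dy":0.9,"dz":0,"spin":0},{"grip":1.5,"dx":0,"dy":0.9,"dz":0,"spin":0}]' 45; python3 -c "
from h import *
s,p,M=tool();print(M.T@s['wrist_force'],s['moment'],p)"
```

```text
clock: 15.88
eef_pos: [484.8, 241.4, 172.1]
eef_rot: [-1.571, -0.0, -0.477]
wrist_force: [0.8, -3.4, -4.0]
finger_gap: 21.4
[ 2.2746929   3.98648468 -2.63938654] [-1.03104982 -0.12546404  0.02245834] [484.79858284 241.41001126 172.14414132]
```

No vertical reaction, so the keys are entering. I continue with a slight lateral relief.

```bash
python3 -m jog '[{"grip":1.5,"dx":0.05,"dy":0.4,"dz":-0.05,"spin":0},{"grip":1.5,"dx":0.05,"dy":0.8,"dz":-0.05,"spin":0},{"grip":1.5,"dx":0.05,"dy":1.2,"dz":-0.05,"spin":0},{"grip":1.5,"dx":0.05,"dy":1.4,"dz":-0.05,"spin":0},{"grip":1.5,"dx":0.05,"dy":1.4,"dz":-0.05,"spin":0}]' 45; python3 -c "
from h import *
s,p,M=tool();print(M.T@s['wrist_force'],s['moment'],p)"
```

```text
clock: 16.5
eef_pos: [484.9, 240.9, 158.0]
eef_rot: [-1.571, 0.0, -0.477]
wrist_force: [0.1, -1.3, -4.8]
finger_gap: 21.9
[ 0.75138266  4.84076233 -1.12863659] [-0.304272    0.11204124 -0.04621392] [484.87824304 240.85177191 157.95522566]
```

Now press against the ejector, stepping down.

```bash
python3 -m jog '[{"grip":1.5,"dx":0.05,"dy":0.3,"dz":-0.05,"spin":0},{"grip":1.5,"dx":0.05,"dy":0.6,"dz":-0.05,"spin":0},{"grip":1.5,"dx":0.05,"dy":0.8,"dz":-0.05,"spin":0},{"grip":1.5,"dx":0.05,"dy":0.9,"dz":-0.05,"spin":0},{"grip":1.5,"dx":0.05,"dy":0.9,"dz":-0.05,"spin":0}]' 58; python3 -c "
from h import *
s,p,M=tool();print(M.T@s['wrist_force'],s['moment'],p)"
```

```text
clock: 17.12
eef_pos: [485.5, 240.5, 150.2]
eef_rot: [-1.569, -0.001, -0.476]
wrist_force: [-1.1, 0.8, 6.5]
finger_gap: 21.8
[-1.32840198 -6.46724625  0.25098839] [-0.01152005  0.77941666  0.03951522] [485.50651547 240.54536276 150.15682444]
```

```bash
python3 -m jog '[{"grip":1.5,"dx":0,"dy":0.2,"dz":0,"spin":0},{"grip":1.5,"dx":0,"dy":0.3,"dz":0,"spin":0},{"grip":1.5,"dx":0,"dy":0.4,"dz":0,"spin":0},{"grip":1.5,"dx":0,"dy":0.4,"dz":0,"spin":0}]' 58; python3 -c "
from h import *
s,p,M=tool();print(M.T@s['wrist_force'],s['moment'],p)"
```

```text
clock: 17.62
eef_pos: [485.7, 240.8, 148.2]
eef_rot: [-1.568, -0.002, -0.476]
wrist_force: [-9.8, -2.0, 24.3]
finger_gap: 21.4
[ -7.71701114 -24.3583547   -6.23129842] [-0.51610677  2.32941463 -0.01923549] [485.71313777 240.80386158 148.21787354]
```

The force jumps from 6.5 to 24 N, which suggests the flange is seated. I relieve the sideways load by 1 mm, press a bit more, and see whether z still moves.

```bash
python3 -m jog '[{"grip":1.5,"dx":-0.09,"dy":0.0,"dz":-0.05,"spin":0},{"grip":1.5,"dx":-0.09,"dy":0.0,"dz":-0.05,"spin":0},{"grip":1.5,"dx":-0.09,"dy":0.1,"dz":-0.05,"spin":0},{"grip":1.5,"dx":-0.09,"dy":0.1,"dz":-0.05,"spin":0}]' 58
python3 - <<'E'
from h import *
s,p,M=tool();print(M.T@s['wrist_force'],s['moment'],p,s['eef_rot'])
c=shot('wrist');t=shot('scene');u=shot('top');s=monitor.read_state();print(s['wrist_force'],s['eef_pos'])
k=t['color'][110:210,330:430,::-1];a=c['color'][100:300,160:360,::-1]
cv2.imwrite('pics/w8c.png',np.hstack([cv2.resize(x,(400,400),interpolation=cv2.INTER_CUBIC) for x in(a,k)]))
f=lambda c,P,o,m:((proj(c,P)-o)*m).round().tolist()
ang=np.linspace(0,2*np.pi,181);ci=lambda z,r:[[485.3+r*np.cos(x),240.8+r*np.sin(x),z] for x in ang]
for z in(125,130,135):
  q=np.array(f(t,ci(z,30),[330,110],4));w=np.array(f(c,ci(z,30),[160,100],2));print(z,'scene',q.min(0),q.max(0),'wrist',w.min(0),w.max(0))
pin=np.array([585,234.5,180.]);U=np.array([np.cos(-.065),np.sin(-.065),0])
print('roller up',f(t,[pin+U*105*.08+[0,0,105]],[330,110],4))
E
```

```text
clock: 18.12
eef_pos: [485.6, 240.8, 148.2]
eef_rot: [-1.566, -0.004, -0.477]
wrist_force: [-7.1, -2.6, 29.6]
finger_gap: 21.4
[ -4.98840666 -29.69445282  -5.44319999] [-0.73436356  1.75789993 -0.04839473] [485.62296451 240.81639533 148.18862362] [-1.56596627 -0.00391144 -0.47651927]
[-6.2253066  -2.49232417 29.73707148] [485.59315928 240.83292184 148.16089569]
125 scene [146. 179.] [243. 256.] wrist [117. 132.] [285. 294.]
130 scene [148. 174.] [245. 252.] wrist [115. 134.] [287. 300.]
135 scene [150. 169.] [248. 247.] wrist [113. 137.] [289. 305.]
roller up [[331.0, 203.0]]
```

View pics/w8c.png

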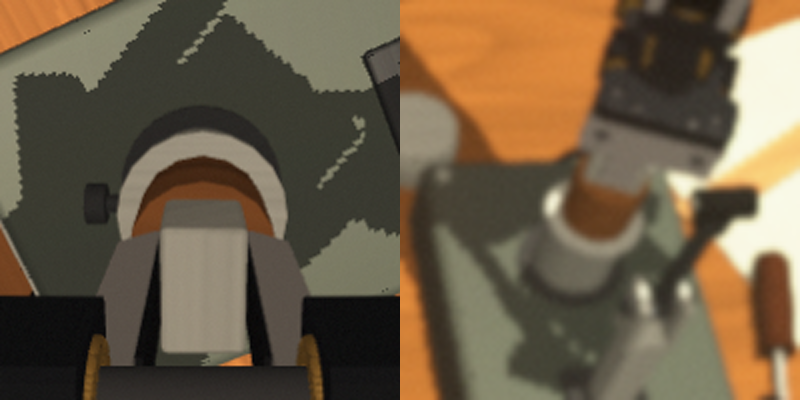

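The flange sits on the hub: its far edge is at row 130, where 132 was predicted for the seated position. z stayed at 148.2 while the push rose from 24 to 30 N. The presser stands clear at crop (725,203), as predicted. Handing in.

```bash
python3 -c "
from h import *
s=monitor.read_state();print(s['clock'],s['finger_gap'],s['wrist_force']);print(ticket.sign_off())"
```

```text
18.275 21.581690782857603 [-6.2253066  -2.49232417 29.73707148]
the job is handed in; nothing more can be done
None
```

I handed the job in at 18.3 s with the spool fully home in the hub, still gripped and pressed down. No verdict came back.

**What I did**
- I pinched the presser's roller and swung the arm up, then nudged it on to about its end stop at 1.9 rad.
- I took the flat-grip spool from the middle of the rack and carried it over the other spool, and turned it to the hub's keyways (yaw 1.09 rad). It went in without a search and I pressed it down past the ejector.

**Last checks**
- **Seating:** the flange edge was within about 2 px of where a seated flange should appear. The height stayed at 148.2 mm while the push rose from 24 to 30 N, so the flange is on the hub. The spool bears on the hub and ejector with an estimated 33 N or so.
- **Grip:** the fingers are set to 58 N on the flats, and the gap reads 21.6 mm.
- **Presser:** in the last scene picture it stands upright, clear of the gripper.

**What disagreed**
- The fingertips really sit about 30 mm behind the reported TCP, not 8 mm ahead of it as stated. My first pinch of the roller missed because of this, and I worked from the pictures and the touch after that.
- A side load of about 7 N remained on the wrist at hand-in.
- I did not look at the other two spools again after the lift. The hand kept clear of them and no unexpected force showed.

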